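Park the porcelain water jug

TASK

Only the handle of the porcelain water jug is within reach in its three-sided stand: lift the jug out, stand it upright on the table in a free spot and let go of it; then take it again another way and park it on the round cork pad of the wooden board, its whole foot on the pad and its handle tucked between the two uprights. The jug is thin: hold it with a light grip (no more than 30 N a finger), set it down softly without dropping or knocking it, keep it upright throughout, and leave everything else on the table where it is.

Things in the scene. Friction and masses are not known exactly. Their poses are not given: they have to be found in the camera images.
- jug: Closed round white porcelain water jug, 56 mm diameter, 80 mm tall, 0.17 to 0.28 kg; flat lid, flush, nothing there to grip. Origin: centre of its underside; z up; handle to its -x; a lip 16 mm wide stands out 6 mm at +x, 68-78 mm up. Cracks if the fingers press it with over 70 N (both pads' forces added) or if it is set or knocked on anything with over 40 N. 20 to 30 N a pad holds it.
- jug_body (a point): Point on the jug's axis, 52 mm above its foot. The body can be gripped here with the fingers closing along the jug's y, 56 mm wide; across x, with the handle, it is 96 mm and too wide.
- jug_handle (a point): Middle of the upright bar of the jug's D-shaped handle: 56 mm from the jug's axis to its -x, 45 mm above its foot. The bar is 12 by 12 mm, its outer face 62 mm from the axis; with the struts that join it to the body at top and bottom it reaches from 12 to 74 mm above the foot. Gripped with the fingers closing along the jug's y, 12 mm wide.
- stand: Fixed wooden stand where the jug starts: a block 25 mm high (x -32 to 52 mm, y +-43 mm) with a splash guard on three sides, open to its -x, where the jug's handle sticks out, the only part that fingers can reach. Origin: underside, below the middle of the jug's place; the jug starts within 3 mm of it and 0.1 rad of its yaw.
- stand_seat (a point): Centre of the jug's place on the stand's floor, 25 mm above the table. Guard walls, 6 mm thick, rise to 105 mm above the table, as high as the jug's top: two from x = -26 to 52 mm with inner faces at y = +-37 mm, one across with its inner face at x = 46 mm. The jug must go straight up until its foot is above the guard.
- board: Fixed wooden parking board, 12 mm high, x -50 to 80 mm, y +-50 mm, with a round cork pad (80 mm diameter) round its origin and two uprights at its +x end (x 42 to 78 mm, y from 15 to 40 mm either side, tops 98 mm above the table). Origin: underside, below the pad's centre. The parked jug's handle points to the board's +x, so its lip to the board's -x.
- board_seat (a point): Centre of the cork pad's top, 16 mm above the table; the jug's foot goes here.
- board_gap (a point): Middle of the 30 mm gap between the uprights, 56 mm from the pad's centre to the board's +x, 61 mm above the table: the jug's handle bar goes here. Fingers beside the handle do not fit in the gap; the pad's sides (board +-y) are free for fingers.
- ink_bottle: Capped black plastic ink bottle, round, 50 mm diameter, 130 mm tall, standing. Origin: centre of its underside. Bystander.
- brush_jar: Round glass jar, 70 mm diameter at its rim and 85 mm tall, with writing brushes standing in it up to 190 mm above the table. Origin: centre of its underside. Bystander.
- ink_stick: Dark flat block (ink stick), 80 mm along its x, 26 mm along its y, 18 mm high, lying. Origin: centre of its underside. Bystander.
- inkstone: Black rectangular inkstone, 130 mm along its x, 75 mm along its y, 22 mm high. Origin: centre of its underside. Bystander.
- paperweight: Steel bar, 22 mm along its x, 180 mm along its y, 14 mm high. Origin: centre of its underside. Bystander.
- paste_jar: Small round jar with an orange screw cap, 48 mm diameter, 45 mm tall. Origin: centre of its underside. Bystander.
- dish: Shallow round dish, 96 mm diameter, 18 mm high. Origin: centre of its underside. Bystander.
- table: The wooden work table, its top at height 0. Flat paper sheets lie on it, too thin to matter.
Mind the look-alikes: they are no part of the job. There is more than one size of the jug; the job needs the smaller.

How it is judged (in metres and radians):
On the way:
1. the jug stands upright on the bare table, let go and at rest (angle between jug's own z axis and vertical below 0.1 rad and contact force between the fingers and jug below 0.05 N and linear speed of jug below 0.02 m/s and height (world z) of jug between -0.005 and 0.006 m), for 0.2 s.
At the end, for the whole second after the job is handed in: Jug released, at rest, upright (0.1 rad) on the cork pad (axis within 12 mm of its centre, foot within 5 mm of its height), middle of handle bar within 12 mm of the gap's middle line, over 40 mm from the pad's centre; bystanders within 20 mm of their start, bottle and brush jar upright (angle between jug's own z axis and vertical below 0.1 rad and contact force between the fingers and jug below 0.05 N and linear speed of jug below 0.02 m/s and horizontal distance between jug and board_seat below 0.012 m and z of jug in the frame of board_seat between -0.005 and 0.005 m and x of jug_handle in the frame of board above 0.04 m and y of jug_handle in the frame of board between -0.012 and 0.012 m and distance of each of ink_bottle, brush_jar, ink_stick, inkstone, paperweight, paste_jar, dish from where it was at the start of the episode below 0.02 m and angle between each of ink_bottle, brush_jar's own z axis and vertical below 0.2 rad); the robot touches nothing.
It fails at once if the fingers squeeze the jug with more than 70 N (both pads added) (contact force between the fingers and jug above 70 N).
It fails at once if the jug is set or knocked on the table, stand, board or a bystander with more than 40 N (contact force between jug and table above 40 N or contact force between jug and stand above 40 N or contact force between jug and board above 40 N or contact force between jug and ink_bottle above 40 N or contact force between jug and brush_jar above 40 N or contact force between jug and ink_stick above 40 N or contact force between jug and inkstone above 40 N or contact force between jug and paperweight above 40 N or contact force between jug and paste_jar above 40 N or contact force between jug and dish above 40 N).
It fails at once if the jug is dropped: it moves faster than 0.4 m/s (a fall of 8 mm) while out of the fingers (contact force between the fingers and jug below 0.05 N and linear speed of jug above 0.4 m/s).
It fails at once if the jug leans more than about 30 degrees (angle between jug's own z axis and vertical above 0.52 rad).
It fails at once if a bystander is pushed 20 mm or more from its place, or the bottle or brush jar tipped over (distance of any of ink_bottle, brush_jar, ink_stick, inkstone, paperweight, paste_jar, dish from where it was at the start of the episode above 0.02 m or angle between any of ink_bottle, brush_jar's own z axis and vertical above 0.5 rad).
It also fails if it takes over 72 s, if anything falls off the work surface, if the arm or the gripper's body presses on something with over 40 N, if the wrist force passes 120 N, or if a joint passes its speed limit or range.

ROBOT

A 6-joint arm with a two-finger parallel gripper is mounted at the origin on the work surface. World frame = base frame: x ahead of the robot, y to its left, z up, the work surface at z = 0. Lengths are in mm, angles in degrees, forces in N, time in s.
With the tool pointing down it reaches from about 250 to 725 mm from the base axis. Payload 4 kg.
Tool frame: the origin (TCP) lies on the centre line of the jaws, within the pads' length; the fingertips stand 25 mm ahead of it and the grasp point (between the pads) lies 6 mm ahead of it; z points along the fingers, y is the line along which they close (so a half turn about z gives the same grasp; the last joint's range is limited). The gripper opens to 85 mm and grips with 20 to 120 N. Pads are 22 mm wide; open, the fingers measure 114 mm over their backs; the gripper's body (76 mm by 85 mm) begins 54 mm behind the grasp point. The pads swing forward as they close: fully open they stand 13 mm farther back than shut.
Start: joints at [66.75, 13.785, 0.286, 76.501, 0, 90], TCP at [197.375, 459.394, 256.306] pointing down, gripper open.
Joint ranges: [-155.79, 155.79], [-60.16, 107.12], [-62.33, 73.08], [-114, 123.19], [-81.49, 82.49], [-180, 180]. Speed limits (degrees/s): [159.86, 159.86, 180, 180, 180, 180].

INTERFACE

Orientations are given as a 3x3 rotation matrix whose columns are the frame's x, y, z axes.
In Python, from station import state, capture, hand_in gives the robot as it stands.
- The arm moves only by the shell command python3 -m creep 'ROWS' [FORCE]. ROWS is text: rows parted by semicolons, each of 7 numbers parted by spaces: the shift along the tool's x, y, z in mm, then the turn, a rotation vector about the tool's x, y, z in rad, then the finger opening in mm, from 0 to 85.4. A call has 1 to 12 rows; each row is the pose to reach, as a shift and turn from the pose commanded when the call began, along the tool's axes at that moment; what a row does not reach only later rows make up. A row lasts 1/10 s, in which the tool goes at most 50 mm and 8.59 degrees, less where a joint would pass 70% of its speed; a pose out of reach is approached as far as the arm can. A call with a gripper value outside its range is refused whole. The fingers move at their own pace and stop on an object; FORCE is the grip in N (left out, the last holds). Time passes only in rows, so rows that repeat a pose let the fingers close. It gives the time, the measured TCP pose, the force, the opening and the grip force at its end, in the units of the state.
- state(): the state, without advancing time (a new reading comes with each control period).
- capture(name): name is "scene" or "top" or "wrist"; returns a dict with "frame" (480x640x3 uint8, blue, green, red), "range_z" (480x640 float32, mm along the optical axis (not along the pixel's ray), 0 where there is no reading), "fx", "fy", "cx", "cy" (pixels), "pose" (4x4, takes a point from camera to world coordinates); the wrist camera has in their place "tool_from_camera" (4x4, takes a point from camera to tool coordinates, whose origin is the TCP and whose axes are the flange's). Camera axes: x right, y down, z forward; pixel columns grow to the right and rows downward; lengths in mm; the calibration is good to about 2 mm. The wrist camera is an equidistant fisheye: a pixel r from the principal point sees the ray r / f radians off the axis. A picture is of the moment at which its call begins: read the wrist's pose just before it.
- hand_in(): hands the job in; it is judged then, once.
The state is a dict: "clock": time; "q": joint angles; "joint_velocities": joint speeds; "effort": joint torques, N m; "eef_pos": TCP position; "tcp_rot": TCP orientation; "wrist_force": force on the tool from outside, world axes, zero at the start; "moment": the same for the moment, N m; "grip_width": opening from 0.0 (shut) to 1.0 (fully open); "grasp_force": force on a finger pad.
Only numpy, scipy, OpenCV 4.12 (cv2) and the standard library are available. Lean on these libraries where they do the work, as an engineer would, in place of code of your own. Each camera call takes 0.05 s, during which the arm holds its last target. There are 200 camera calls.

## Working session

There is one attempt and no reset: what is moved stays moved. The work goes in short steps, Python scripts to look and compute and a shell command to move; the robot and the scene stay as the last step left them, time stands still between calls to the robot, and variables do not carry over. Pictures are saved under pics/ and viewed, at most 13 in all, crops included, and the job is handed in when it is done.

```bash
mkdir -p pics; ls; cat > h.py <<'E'
import numpy as np,cv2
from station import state,capture,hand_in
def cloud(c):
    v,u=np.mgrid[0:480,0:640]; z=c["range_z"].astype(float)
    P=np.stack([(u-c["cx"])/c["fx"]*z,(v-c["cy"])/c["fy"]*z,z],-1)
    T=np.array(c["pose"]); W=P@T[:3,:3].T+T[:3,3]; W[z<=0]=np.nan
    return W
E
python3 - <<'E'
from h import *
import pickle
for n in("top","scene"):
    c=capture(n); cv2.imwrite(f"pics/{n}1.png",c["frame"]); pickle.dump(c,open(n+".pkl","wb")); print(n,c["fx"],np.round(c["pose"],2).tolist())
s=state(); print({k:np.round(v,3).tolist() for k,v in s.items()})
E
```

```text
pics
top 587.4772161140454 [[-0.01, -1.0, 0.07, 381.54], [-1.0, 0.01, 0.0, -9.67], [-0.0, -0.07, -1.0, 1299.17], [0.0, 0.0, 0.0, 1.0]]
scene 487.72989771139777 [[-0.51, 0.55, -0.66, 1327.9], [0.86, 0.31, -0.41, 519.16], [-0.02, -0.78, -0.63, 874.89], [0.0, 0.0, 0.0, 1.0]]
{'clock': 0.1, 'q': [66.749, 13.826, 0.222, 76.503, -0.0, 90.0], 'joint_velocities': [-0.043, -0.062, 0.126, 0.027, -0.039, -0.048], 'effort': [0.0, -37.314, 25.301, 0.011, 0.0, 0.0], 'eef_pos': [197.179, 458.912, 255.519], 'tcp_rot': [[-0.919, 0.395, -0.001], [0.395, 0.919, -0.002], [-0.0, -0.002, -1.0]], 'wrist_force': [-0.407, 0.082, -0.925], 'moment': [0.016, -0.029, -0.059], 'grasp_force': 0.0, 'grip_width': 0.999}
```

View pics/top1.png

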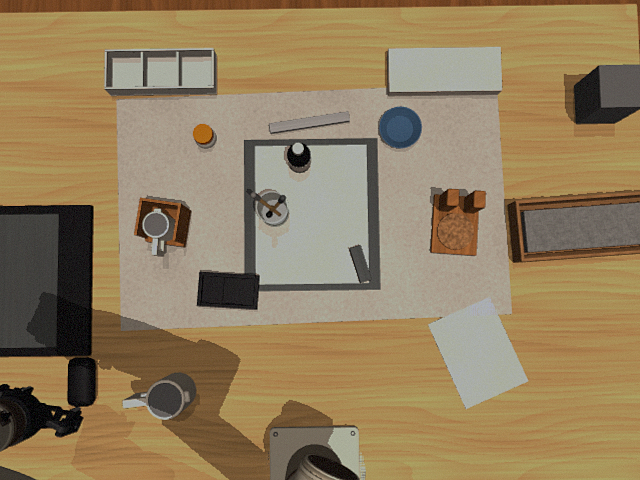

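View pics/scene1.png

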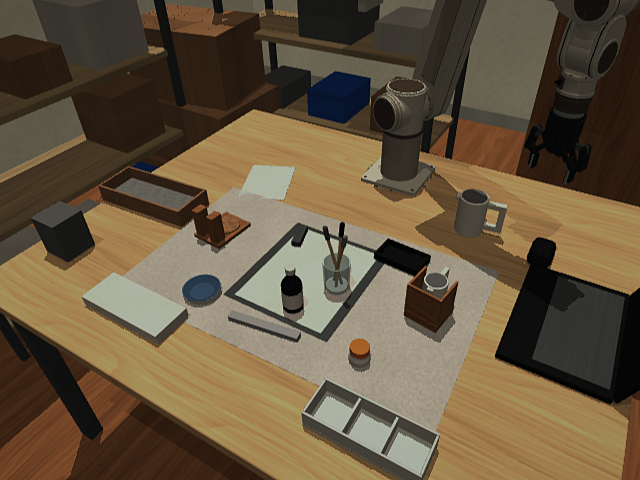

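Top view candidates for the jug: the small lidded one in the brown stand at (157,226), and the bigger free-standing mug at (165,398). The brush jar at (272,208) is glass. I choose the one in the stand, because it is the smaller and sits in the three-sided guard. The board is at (455,228), with its uprights towards the top of the image.

```bash
python3 - <<'E'
from h import *
import pickle
c=pickle.load(open("top.pkl","rb")); W=cloud(c); F=c["frame"]; hsv=cv2.cvtColor(F,cv2.COLOR_BGR2HSV)
cv2.imwrite("pics/crop.png",np.hstack([cv2.resize(F[180:270,115:205],(400,400),interpolation=cv2.INTER_NEAREST),cv2.resize(F[180:270,415:505],(400,400),interpolation=cv2.INTER_NEAREST)]))
def reg(u0,u1,v0,v1):
    m=np.zeros((480,640),bool); m[v0:v1,u0:u1]=1; return m
J=reg(120,205,185,265); B=reg(420,500,180,265)
low=hsv[...,1]<70
z=W[...,2]
m=J&low&(z>60); P=W[m]; print("jug pts",len(P),np.percentile(P[:,2],[5,50,95]))
m=J&low&(z>95)&(z<115); P=W[m][:,:2].astype(np.float32); print("jug rect",cv2.minAreaRect(P),P.min(0),P.max(0),len(P))
m2=J&~low&(z>95)&(z<115); P2=W[m2][:,:2].astype(np.float32); print("guard rect",cv2.minAreaRect(P2),len(P2))
m=B&(z>6)&(z<120); P=W[m][:,:2].astype(np.float32); print("board rect",cv2.minAreaRect(P))
m=B&(z>88)&(z<110);n,l,s,ce=cv2.connectedComponentsWithStats(m.astype(np.uint8))
for i in range(1,n):
    if s[i,4]>20: Q=W[l==i][:,:2].astype(np.float32); print("upright",cv2.minAreaRect(Q),np.median(W[l==i][:,2]))
for nm,(u,v) in dict(bottle=(298,155),brush=(272,208),stone=(228,289),dish=(400,127),stick=(360,264),bigjug=(165,398),paste=(203,134)).items(): print(nm,np.round(W[v,u]))
print("table z",np.nanmedian(z[300:320,130:190]))
E
```

```text
jug pts 859 [ 72.6474827  104.71843979 109.43711885]
jug rect ((514.7466430664062, 322.86212158203125), (56.51156234741211, 89.9857406616211), 61.766719818115234) [465.89716 289.2014 ] [560.41113 357.9501 ] 698
guard rect ((529.2638549804688, 315.27593994140625), (88.47721862792969, 96.41835021972656), 80.5277099609375) 448
board rect ((535.0216674804688, -329.08428955078125), (175.0855255126953, 187.01046752929688), 89.08158111572266)
upright ((575.43359375, -293.61883544921875), (25.817611694335938, 35.76844787597656), 85.80577850341797) 97.89058203768718
upright ((570.88720703125, -348.2080383300781), (25.88357925415039, 35.37830352783203), 86.42715454101562) 97.74667892390835
bottle [664.  24. 116.]
brush [561.  81.  74.]
stone [393. 184.   8.]
dish [ 751. -202.    5.]
stick [ 444. -106.   16.]
bigjug [178. 293. 118.]
paste [729. 231.  47.]
table z 1.6530969978007306
```

View pics/crop.png

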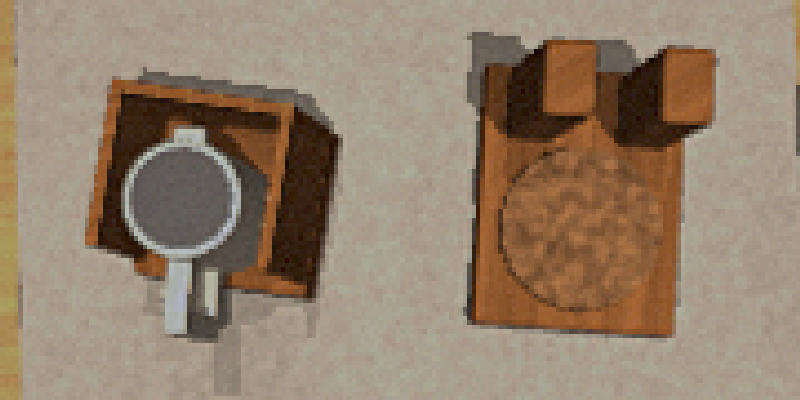

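The crop shows the small lidded jug with its lip at the top (190,135) and its handle bar at (177,330), about 4-9° of yaw. On the board, the pad is centred at crop (581,228) and the uprights are above it. Next I refine the poses with plane projection and plan the pregrasp.

```bash
cat >> h.py <<'E'
from scipy.spatial.transform import Rotation as Ro
def proj(c,uv,z):
    uv=np.atleast_2d(uv).astype(float); T=np.array(c["pose"])
    d=np.c_[(uv[:,0]-c["cx"])/c["fx"],(uv[:,1]-c["cy"])/c["fy"],np.ones(len(uv))]@T[:3,:3].T
    return (T[:3,3]+d*((z-T[2,3])/d[:,2:]))[:,:2]
def plan(x,y,z,psi):
    "shift/turn in tool axes to bring TCP to x,y,z pointing down with tool y at heading psi (deg)"
    s=state(); R=np.array(s["tcp_rot"]); p=np.radians(psi)
    yv=np.array([np.cos(p),np.sin(p),0]); zv=np.array([0,0,-1.]); Rt=np.c_[np.cross(yv,zv),yv,zv]
    print("t",s["clock"],"tcp",np.round(s["eef_pos"],1),"yaw_y",round(np.degrees(np.arctan2(R[1,1],R[0,1])),2),"q",np.round(s["q"],1),"grip",round(s["grip_width"],3),round(s["grasp_force"],1),"F",np.round(s["wrist_force"],1))
    print("shift",np.round(R.T@(np.array([x,y,z])-s["eef_pos"]),1),"turn",np.round(Ro.from_matrix(R.T@Rt).as_rotvec(),3))
E
python3 - <<'E'
from h import *
import pickle
c=pickle.load(open("top.pkl","rb")); W=cloud(c); F=c["frame"]; hsv=cv2.cvtColor(F,cv2.COLOR_BGR2HSV); z=W[...,2]
m=np.zeros((480,640),bool); m[185:265,120:205]=1
low=m&(hsv[...,1]<70)&(z>60)
k=cv2.morphologyEx(low.astype(np.uint8),cv2.MORPH_OPEN,cv2.getStructuringElement(cv2.MORPH_ELLIPSE,(15,15)))
cs=max(cv2.findContours(k,0,1)[0],key=cv2.contourArea); e=cv2.minEnclosingCircle(cs); M=cv2.moments(cs)
cen=proj(c,(M['m10']/M['m00'],M['m01']/M['m00']),105)[0]; print("jug px",e,"centre",cen)
h=low&(k==0)&(z>85); n,l,s,ce=cv2.connectedComponentsWithStats(h.astype(np.uint8))
for i in range(1,n):
    if s[i,4]>8:
        vv,uu=np.nonzero(l==i); P=proj(c,np.c_[uu,vv],99); d=P.mean(0)-cen
        rect=cv2.minAreaRect(P.astype(np.float32)); print("part",s[i],ce[i],P.mean(0),"dir",np.degrees(np.arctan2(d[1],d[0])),np.hypot(*d),rect)
print("pad",proj(c,(455.7,231.3),16))
m=np.zeros((480,640),bool); m[180:270,420:500]=1
b=m&(z>7)&(z<20)&(hsv[...,1]>110); vv,uu=np.nonzero(b); P=proj(c,np.c_[uu,vv],12).astype(np.float32); r=cv2.minAreaRect(P); print("board",r,np.round(cv2.boxPoints(r)))
for ctr in [((543+595)/2,(42+117)/2),((664+715)/2,(48+126)/2)]: print("upr",proj(c,(415+(ctr[0]-400)/4.444,180+ctr[1]/4.444),98))
plan(460,328,200,85)
E
```

```text
jug px ((155.2894744873047, 224.5), 13.742738723754883) centre [526.07086091 319.87912218]
part [154 208   8   4  20] [157.25 209.75] [557.41054392 315.6198419 ] dir -7.739475127649083 31.627791572426386 ((557.9230346679688, 315.10772705078125), (14.474355697631836, 6.227448463439941), 89.2302017211914)
part [151 213  21  43 217] [160.48847926 236.98156682] [501.0069961  308.63020675] dir -155.82897578598002 27.47244833800226 ((504.8906555175781, 307.05096435546875), (27.307329177856445, 87.30281066894531), 68.46798706054688)
pad [[ 513.1406124  -317.25286445]]
board ((528.9366455078125, -316.4583740234375), (99.7236328125, 129.338134765625), 85.23934173583984) [[ 460. -361.]
 [ 589. -372.]
 [ 598. -272.]
 [ 469. -261.]]
upr [[ 573.99059248 -294.15094757]]
upr [[ 569.72884546 -349.8692934 ]]
t 0.1 tcp [197.2 458.9 255.5] yaw_y 66.75 q [66.7 13.8  0.2 76.5 -0.  90. ] grip 0.999 0.0 F [-0.4  0.1 -0.9]
shift [-293.2  -16.4   55.6] turn [-0.002 -0.    -0.319]
```

```bash
python3 -m creep '-30 -2 0 0 0 -0.03 85;-60 -3 5 0 0 -0.06 85;-90 -5 10 0 0 -0.1 85;-120 -6 15 0 0 -0.13 85;-150 -8 20 0 0 -0.16 85;-180 -9 26 0 0 -0.19 85;-210 -11 32 0 0 -0.22 85;-240 -12 40 0 0 -0.26 85;-270 -14 48 0 0 -0.29 85;-295 -15 54 0 0 -0.31 85;-303.5 -15.3 55.5 -0.002 0 -0.319 85;-303.5 -15.3 55.5 -0.002 0 -0.319 85' 25
python3 - <<'E'
from h import *
import pickle
plan(470,325,200,85); s=state(); c=capture("wrist"); pickle.dump((s,c),open("w1.pkl","wb"))
print({k:(v if np.ndim(v)==0 else np.round(v,3).tolist()) for k,v in c.items() if k not in("frame","range_z")})
cv2.imwrite("pics/w1.png",c["frame"])
E
```

```text
clock: 1.3
eef_pos: [470.5, 324.7, 199.9]
tcp_rot: [[-0.996, 0.089, -0.001], [0.089, 0.996, 0.001], [0.001, 0.001, -1.0]]
wrist_force: [-0.7, -0.1, 0.2]
grip_width: 0.996
grasp_force: 0.0
t 1.3 tcp [470.5 324.7 199.9] yaw_y 84.91 q [34.6 23.5  5.6 72.   0.1 39.7] grip 0.996 0.0 F [-0.7 -0.1  0.2]
shift [ 0.6  0.3 -0.1] turn [ 0.001 -0.001 -0.002]
{'fx': 371.64829954431775, 'fy': 371.64829954431775, 'cx': 322.6916180350278, 'cy': 236.5259603877454, 'tool_from_camera': [[0.0, -0.955, -0.297, 75.867], [1.0, -0.0, 0.0, -0.631], [-0.0, -0.297, 0.955, -117.96], [0.0, 0.0, 0.0, 1.0]]}
```

View pics/w1.png

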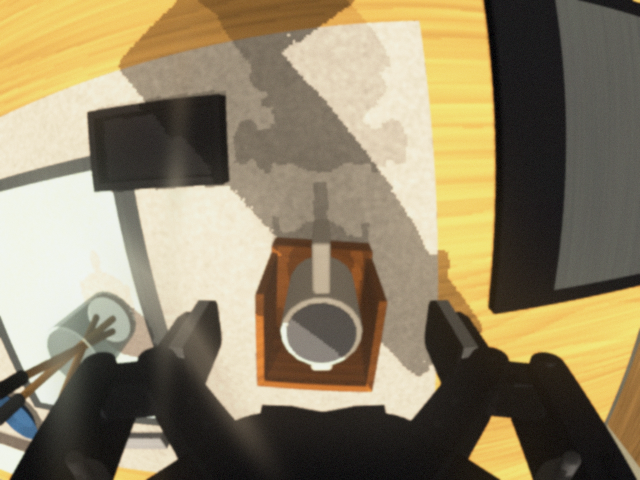

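Wrist view: lid ring centre (321,331), lip (320,367), handle top bar running from (320,297) to (320,243), almost parallel to the image vertical and midway between the fingers.

```bash
cat >> h.py <<'E'
def wproj(s,c,uv,z):
    uv=np.atleast_2d(uv).astype(float); d=(uv-[c["cx"],c["cy"]])/c["fx"]; r=np.hypot(*d.T)
    v=np.c_[d*(np.sin(r)/np.maximum(r,1e-9))[:,None],np.cos(r)]
    T=np.array(c["tool_from_camera"]); R=np.array(s["tcp_rot"]); 
    v=v@T[:3,:3].T@R.T; o=R@T[:3,3]+s["eef_pos"]
    return (o+v*((z-o[2])/v[:,2:]))[:,:2]
E
python3 - <<'E'
from h import *
import pickle
s,c=pickle.load(open("w1.pkl","rb")); F=c["frame"]; hsv=cv2.cvtColor(F,cv2.COLOR_BGR2HSV)
low=(hsv[...,1]<60)
# handle mid-line per row
for v in range(245,295,8):
    row=[u for u in range(300,345) if hsv[v,u,1]<75 and hsv[v,u,2]>120]; print(v,row[:1],row[-1:],end=' ')
print()
C=wproj(s,c,(321,331),105)[0]; L=wproj(s,c,(320.5,367),103)[0]
hs=wproj(s,c,[(320.5,243),(320.5,270),(320.5,295)],99)
print("C",C,"L",L,"h",hs)
for p in list(hs)+[L]: d=p-C; print(np.hypot(*d),np.degrees(np.arctan2(d[1],d[0])))
rz=c["range_z"]; print(rz[331,321],rz[270,320],rz[243,320],rz[238,320],rz[340,205],rz[340,440])
for u,v in [(283,331),(360,331),(321,296),(321,360)]: print(wproj(s,c,(u,v),105))
E
```

```text
245 [312] [329] 253 [312] [329] 261 [311] [330] 269 [311] [330] 277 [311] [330] 285 [312] [330] 293 [313] [329] 
C [526.26605844 318.08373614] L [558.07586305 314.816815  ] h [[466.62210644 323.17291174]
 [484.63326784 321.53282805]
 [502.29410787 319.92011687]]
59.86067756078776 175.12299720579668
41.77541727460642 175.26411396090361
24.042186009025876 175.61938989523742
31.977123742339128 -5.863815395301813
240.09946 235.60448 233.80693 240.44603 126.05524 126.638084
[[524.2706552  292.72229231]]
[[528.84868912 344.05011775]]
[[500.09277627 320.466503  ]]
[[550.36539043 315.88441033]]
```

```bash
python3 -m creep '0 -1.5 12 0 0 0 60;0 -1.5 25 0 0 0 40;0 -1.5 38 0 0 0 40;0 -1.5 51 0 0 0 40;0 -1.5 64 0 0 0 40;0 -1.5 77 0 0 0 40;0 -1.5 90 0 0 0 40;0 -1.5 102 0 0 0 40;0 -1.5 112 0 0 0 40;0 -1.5 119 0 0 0 40;0 -1.5 124 0 0 0 40;0 -1.5 124 0 0 0 40' 25
python3 - <<'E'
from h import *
import pickle
plan(470.5,323.2,76,85); s=state(); c=capture("wrist"); pickle.dump((s,c),open("w2.pkl","wb")); cv2.imwrite("pics/w2.png",c["frame"][150:480,120:520])
E
```

```text
clock: 2.55
eef_pos: [469.9, 324.0, 76.1]
tcp_rot: [[-0.996, 0.087, -0.0], [0.087, 0.996, 0.001], [0.001, 0.001, -1.0]]
wrist_force: [-0.9, 0.1, -0.1]
grip_width: 0.465
grasp_force: 0.0
t 2.55 tcp [469.9 324.   76.1] yaw_y 85.02 q [34.6 29.5 -4.8 55.7  0.1 39.5] grip 0.465 0.0 F [-0.9  0.1 -0.1]
shift [-0.7 -0.8  0.1] turn [ 0.001 -0.001  0.   ]
```

View pics/w2.png

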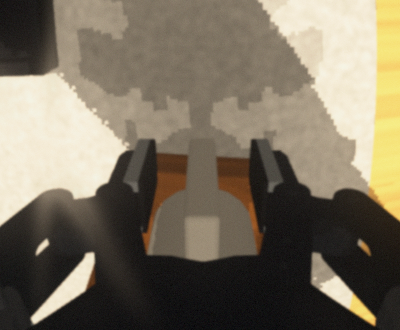

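The handle (crop x 188-217) lies centred between the pads (inner faces at about 155 and 251). Now I close gently.

```bash
python3 -m creep '-0.5 -0.5 0 0 0 0 30;-0.5 -0.5 0 0 0 0 22;-0.5 -0.5 0 0 0 0 18;-0.5 -0.5 0 0 0 0 14;-0.5 -0.5 0 0 0 0 10;-0.5 -0.5 0 0 0 0 5;-0.5 -0.5 0 0 0 0 0;-0.5 -0.5 0 0 0 0 0;-0.5 -0.5 0 0 0 0 0;-0.5 -0.5 0 0 0 0 0;-0.5 -0.5 0 0 0 0 0;-0.5 -0.5 0 0 0 0 0' 28
```

```text
clock: 3.8
eef_pos: [470.6, 323.8, 77.1]
tcp_rot: [[-0.996, 0.087, 0.001], [0.087, 0.996, 0.002], [-0.001, 0.002, -1.0]]
wrist_force: [-1.7, -0.4, 4.6]
grip_width: 0.138
grasp_force: 28.9
```

```bash
python3 -m creep '0 0 -2 0 0 0 0;0 0 -5 0 0 0 0;0 0 -12 0 0 0 0;0 0 -20 0 0 0 0;0 0 -30 0 0 0 0;0 0 -40 0 0 0 0;0 0 -50 0 0 0 0;0 0 -60 0 0 0 0;0 0 -70 0 0 0 0;0 0 -80 0 0 0 0;0 0 -90 0 0 0 0;0 0 -98 0 0 0 0' 28
python3 - <<'E'
from h import *
import pickle
plan(470.5,323.2,175,85); s=state(); c=capture("wrist"); pickle.dump((s,c),open("w3.pkl","wb")); a=c["frame"][150:480,120:520]
c=capture("scene"); b=cv2.resize(c["frame"][210:350,370:510],(330,330)); cv2.imwrite("pics/w3.png",np.hstack([a,b]))
E
```

```text
clock: 5.0
eef_pos: [470.7, 323.7, 175.9]
tcp_rot: [[-0.996, 0.087, 0.001], [0.087, 0.996, 0.002], [-0.001, 0.002, -1.0]]
wrist_force: [0.1, 0.5, -2.9]
grip_width: 0.135
grasp_force: 27.9
t 5.0 tcp [470.7 323.7 175.9] yaw_y 85.03 q [34.5 24.3  3.  68.6  0.1 39.5] grip 0.135 27.9 F [ 0.1  0.5 -2.9]
shift [ 0.1 -0.5  0.9] turn [0.002 0.001 0.   ]
```

View pics/w3.png

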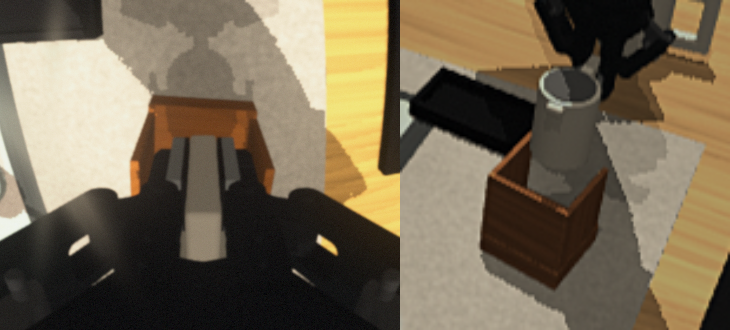

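The jug hangs from the handle, nearly upright, with its foot about at guard-top level. I raise it a little more, then draw it back towards the robot over the free spot.

```bash
python3 -m creep '0 0 -8 0 0 0 0;0 0 -18 0 0 0 0;5 0 -22 0 0 0 0;18 0 -22 0 0 0 0;34 0 -22 0 0 0 0;50 0 -22 0 0 0 0;66 0 -22 0 0 0 0;82 0 -22 0 0 0 0;98 0 -22 0 0 0 0;114 0 -22 0 0 0 0;126 0 -22 0 0 0 0;132 0 -22 0 0 0 0' 28
python3 -m creep '0 0 5 0 0 0 0;0 0 15 0 0 0 0;0 0 28 0 0 0 0;0 0 40 0 0 0 0;0 0 52 0 0 0 0;0 0 62 0 0 0 0;0 0 70 0 0 0 0;0 0 75 0 0 0 0;0 0 75 0 0 0 0' 28
python3 - <<'E'
from h import *
import pickle
plan(339,335,80,85)
for n in("scene","top"):
    c=capture(n); pickle.dump(c,open(n+"2.pkl","wb")); W=cloud(c); hsv=cv2.cvtColor(c["frame"],cv2.COLOR_BGR2HSV)
    m=(abs(W[...,0]-397)<33)&(abs(W[...,1]-330)<33)&(W[...,2]>100)&(W[...,2]<150)
    P=W[m]; 
    for _ in range(4):
        A=np.c_[P[:,:2]-[397,330],np.ones(len(P))]; k=np.linalg.lstsq(A,P[:,2],rcond=None)[0]; r=P[:,2]-A@k; P=P[abs(r)<max(4,1.5*r.std())]
    print(n,len(P),"plane",k,"std",r.std(),P[:,:2].min(0),P[:,:2].max(0))
    m=(abs(W[...,0]-397)<45)&(abs(W[...,1]-330)<45)&(W[...,2]>8); print(np.nanpercentile(W[m][:,2],[1,5,50,95]))
E
```

```text
clock: 6.3
eef_pos: [337.6, 335.0, 196.8]
tcp_rot: [[-0.996, 0.086, 0.0], [0.086, 0.996, 0.002], [-0.0, 0.002, -1.0]]
wrist_force: [0.2, -0.8, -1.3]
grip_width: 0.136
grasp_force: 27.9
clock: 7.2
eef_pos: [338.8, 334.7, 120.9]
tcp_rot: [[-0.996, 0.087, -0.001], [0.087, 0.996, 0.001], [0.001, 0.001, -1.0]]
wrist_force: [-0.8, -0.2, -2.1]
grip_width: 0.137
grasp_force: 27.9
t 7.2 tcp [338.8 334.7 120.9] yaw_y 85.02 q [ 44.6  17.3 -16.5  56.2   0.1  49.6] grip 0.137 27.9 F [-0.8 -0.2 -2.1]
shift [-0.2  0.3 40.9] turn [ 0.001 -0.001  0.   ]
scene 319 plane [-4.35872677e-01 -6.59987939e-02  1.45714146e+02] std 6.834259404385027 [373.67100387 303.8702408 ] [429.8418174  358.44457866]
[ 78.98166797 116.05063817 392.88663261 537.31833681]
top 262 plane [1.31256962e-02 1.18381567e-01 1.47395567e+02] std 2.97006132576577 [364.9386802  300.80502853] [427.69173177 355.50883297]
[ 84.08303722 111.51873353 439.91595967 553.88738877]
```

```bash
python3 -m creep '0 0 8 0 0 0 0;0 0 18 0 0 0 0;0 0 28 0 0 0 0;0 0 38 0 0 0 0;0 0 46 0 0 0 0;0 0 52 0 0 0 0;0 0 55 0 0 0 0;0 0 57 0 0 0 0;0 0 58 0 0 0 0;0 0 59 0 0 0 0;0 0 60 0 0 0 0;0 0 60 0 0 0 0' 28; python3 -m creep '0 0 1 0 0 0 0;0 0 1.5 0 0 0 0;0 0 2 0 0 0 0;0 0 2.5 0 0 0 0;0 0 3 0 0 0 0;0 0 3 0 0 0 0'
python3 - <<'E'
from h import *
c=capture("scene"); cv2.imwrite("pics/s3.png",cv2.resize(c["frame"][190:330,380:540],(640,560)))
E
```

```text
clock: 8.5
eef_pos: [339.1, 335.2, 61.8]
tcp_rot: [[-0.996, 0.087, 0.001], [0.087, 0.996, 0.002], [-0.0, 0.002, -1.0]]
wrist_force: [-0.3, 0.4, -2.3]
grip_width: 0.138
grasp_force: 27.9
clock: 9.1
eef_pos: [339.0, 335.2, 58.6]
tcp_rot: [[-0.996, 0.087, 0.0], [0.087, 0.996, 0.002], [-0.0, 0.002, -1.0]]
wrist_force: [-0.2, -0.1, -2.1]
grip_width: 0.135
grasp_force: 27.9
```

View pics/s3.png

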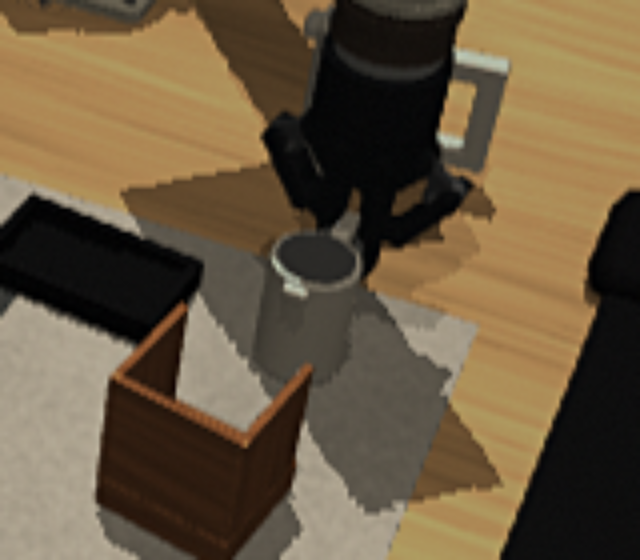

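The jug is upright above the mat between inkstone and stand, with plenty of clearance. I creep down to contact.

```bash
python3 -m creep '0 0 0.5 0 0 0 0;0 0 1 0 0 0 0;0 0 1.5 0 0 0 0;0 0 2 0 0 0 0;0 0 2.5 0 0 0 0;0 0 3 0 0 0 0;0 0 3.5 0 0 0 0;0 0 4 0 0 0 0;0 0 4 0 0 0 0'; python3 -m creep '0 0 0.5 0 0 0 0;0 0 1 0 0 0 0;0 0 1.5 0 0 0 0;0 0 1.5 0 0 0 0'; python3 -m creep '0 0 0.5 0 0 0 0;0 0 1 0 0 0 0;0 0 1 0 0 0 0'
```

```text
clock: 10.05
eef_pos: [339.1, 335.2, 54.7]
tcp_rot: [[-0.996, 0.087, 0.0], [0.087, 0.996, 0.002], [-0.0, 0.002, -1.0]]
wrist_force: [-0.4, -0.5, -2.8]
grip_width: 0.135
grasp_force: 27.9
clock: 10.45
eef_pos: [339.0, 335.2, 53.2]
tcp_rot: [[-0.996, 0.087, 0.0], [0.087, 0.996, 0.002], [-0.0, 0.002, -1.0]]
wrist_force: [0.6, -0.8, -3.0]
grip_width: 0.133
grasp_force: 27.9
clock: 10.75
eef_pos: [339.1, 335.3, 52.3]
tcp_rot: [[-0.996, 0.087, 0.001], [0.087, 0.996, 0.002], [-0.0, 0.002, -1.0]]
wrist_force: [-0.0, -1.1, -2.8]
grip_width: 0.137
grasp_force: 28.0
```

```bash
python3 -m creep '0 0 0.4 0 0 0 0;0 0 0.8 0 0 0 0;0 0 0.8 0 0 0 0'; python3 -m creep '0 0 0.4 0 0 0 0;0 0 0.8 0 0 0 0;0 0 0.8 0 0 0 0';  python3 -m creep '0 0 0.3 0 0 0 0;0 0 0.5 0 0 0 0;0 0 0.5 0 0 0 0'
```

```text
clock: 11.05
eef_pos: [339.0, 335.4, 52.1]
tcp_rot: [[-0.996, 0.087, 0.001], [0.087, 0.996, 0.002], [-0.0, 0.002, -1.0]]
wrist_force: [-3.4, -1.9, 5.1]
grip_width: 0.136
grasp_force: 28.8
clock: 11.35
eef_pos: [339.0, 335.4, 52.0]
tcp_rot: [[-0.996, 0.087, 0.001], [0.087, 0.996, 0.003], [-0.001, 0.003, -1.0]]
wrist_force: [-5.4, -3.3, 12.2]
grip_width: 0.138
grasp_force: 29.8
clock: 11.65
eef_pos: [338.9, 335.4, 51.9]
tcp_rot: [[-0.996, 0.086, 0.001], [0.086, 0.996, 0.003], [-0.001, 0.003, -1.0]]
wrist_force: [-6.1, -2.7, 14.9]
grip_width: 0.137
grasp_force: 30.3
```

```bash
python3 -m creep '0 0 -0.6 0 0 0 0;0 0 -1.3 0 0 0 0;0 0 -1.3 0 0 0 0'; python3 -m creep '0 0 0 0 0 0 12;0 0 0 0 0 0 15;0 0 0 0 0 0 20;0 0 0 0 0 0 30;0 0 0 0 0 0 40;0 0 0 0 0 0 40;0 0 0 0 0 0 40;0 0 0 0 0 0 40'
```

```text
clock: 11.95
eef_pos: [339.0, 335.4, 52.1]
tcp_rot: [[-0.996, 0.087, 0.001], [0.087, 0.996, 0.003], [-0.0, 0.003, -1.0]]
wrist_force: [-2.8, -1.1, 7.1]
grip_width: 0.135
grasp_force: 29.2
clock: 12.75
eef_pos: [339.1, 335.2, 51.4]
tcp_rot: [[-0.996, 0.087, 0.0], [0.087, 0.996, 0.002], [-0.0, 0.002, -1.0]]
wrist_force: [-0.7, 0.1, 0.2]
grip_width: 0.467
grasp_force: 0.0
```

```bash
python3 -m creep '0 0 -5 0 0 0 40;0 0 -15 0 0 0 40;0 0 -27 0 0 0 40;0 0 -40 0 0 0 50;0 0 -55 0 0 0 60;0 0 -70 0 0 0 70;0 0 -85 0 0 0 80;0 0 -105 0 0 0 85;0 0 -125 0 0 0 85;0 0 -140 0 0 0 85;0 0 -150 0 0 0 85;0 0 -150 0 0 0 85'
python3 - <<'E'
from h import *
import pickle
plan(395,330,130,85); s=state(); c=capture("wrist"); pickle.dump((s,c),open("w4.pkl","wb")); cv2.imwrite("pics/w4.png",c["frame"])
E
```

```text
clock: 13.95
eef_pos: [339.7, 335.7, 203.5]
tcp_rot: [[-0.996, 0.087, 0.003], [0.087, 0.996, 0.005], [-0.003, 0.005, -1.0]]
wrist_force: [0.1, 0.5, -0.9]
grip_width: 0.995
grasp_force: 0.0
t 13.95 tcp [339.7 335.7 203.5] yaw_y 85.03 q [44.6 12.8 -9.1 67.8  0.1 49.6] grip 0.995 0.0 F [ 0.1  0.5 -0.9]
shift [-55.3  -1.2  73.6] turn [0.005 0.003 0.   ]
```

View pics/w4.png

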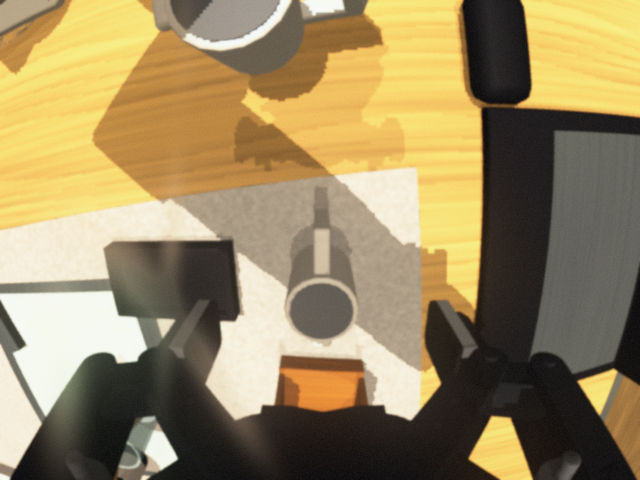

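Jug standing alone: ring centre (322,310), handle top (322,228)-(322,272), lip near (321,342); bystanders untouched.

```bash
python3 - <<'E'
from h import *
import pickle
s,c=pickle.load(open("w4.pkl","rb"))
C=wproj(s,c,(322,310),80)[0]; H=wproj(s,c,[(322,230),(322,270)],74); print(C,H)
for h in H: d=C-h; print(np.hypot(*d),np.degrees(np.arctan2(d[1],d[0])))
ex=wproj(s,c,[(286,310),(358,310),(322,278),(322,341)],80); print(ex,(ex[0]+ex[1])/2)
plan(*C,150,85)
plan(*C,58,85)
E
```

```text
[395.6432873  330.31451902] [[336.37471312 335.52968848]
 [366.24416968 332.91353024]]
59.4975787507631 -5.028627451133321
29.51377604110916 -5.052064877525353
[[393.46783358 303.84559053]
 [398.2056497  356.76925909]
 [369.87886711 332.57463662]
 [423.03734993 327.90890904]] [395.83674164 330.30742481]
t 14.0 tcp [339.3 335.2 202.2] yaw_y 85.03 q [44.6 12.9 -9.2 67.8  0.1 49.6] grip 0.998 0.0 F [ 0.4  0.5 -0.4]
shift [-56.5  -0.2  52.3] turn [0.003 0.001 0.   ]
t 14.0 tcp [339.3 335.2 202.2] yaw_y 85.03 q [44.6 12.9 -9.2 67.8  0.1 49.6] grip 0.998 0.0 F [ 0.4  0.5 -0.4]
shift [-56.4  -0.5 144.3] turn [0.003 0.001 0.   ]
```

```bash
python3 -m creep '-15 0 5 0 0 0 85;-30 -0.3 15 0 0 0 85;-45 -0.3 30 0 0 0 85;-53 -0.3 45 0 0 0 85;-56 -0.3 60 0 0 0 85;-56 -0.3 75 0 0 0 85;-56 -0.3 90 0 0 0 85;-56 -0.3 105 0 0 0 85;-56 -0.3 120 0 0 0 85;-56 -0.3 133 0 0 0 85;-56 -0.4 144 0 0 0 85;-56 -0.4 144 0 0 0 85' 25
python3 - <<'E'
from h import *
plan(395.3,330.3,57,85)
E
```

```text
clock: 15.2
eef_pos: [394.0, 328.3, 54.6]
tcp_rot: [[-0.996, 0.088, -0.003], [0.088, 0.996, -0.002], [0.003, -0.002, -1.0]]
wrist_force: [0.5, -0.4, 0.2]
grip_width: 0.992
grasp_force: 0.0
t 15.2 tcp [394.  328.3  54.6] yaw_y 84.98 q [ 39.8  25.7 -15.3  49.2   0.1  44.8] grip 0.992 0.0 F [ 0.5 -0.4  0.2]
shift [-1.1  2.1 -2.4] turn [-0.002 -0.003 -0.   ]
```

```bash
python3 -m creep '0 0 0 0 0 0 85;0 0 0 0 0 0 85'
python3 - <<'E'
from h import *
plan(395.3,330.3,57,85)
E
```

```text
clock: 15.4
eef_pos: [395.4, 330.2, 57.9]
tcp_rot: [[-0.996, 0.087, 0.001], [0.087, 0.996, 0.003], [-0.001, 0.003, -1.0]]
wrist_force: [-0.2, 0.8, -0.6]
grip_width: 0.992
grasp_force: 0.0
t 15.4 tcp [395.4 330.2  57.9] yaw_y 85.02 q [ 39.8  25.4 -15.2  49.3   0.1  44.8] grip 0.992 0.0 F [-0.2  0.8 -0.6]
shift [0.1 0.1 0.9] turn [0.003 0.001 0.   ]
```

Settled on target. I close gradually on the body.

```bash
python3 -m creep '0 0 0 0 0 0 76;0 0 0 0 0 0 70;0 0 0 0 0 0 66;0 0 0 0 0 0 63;0 0 0 0 0 0 60;0 0 0 0 0 0 58;0 0 0 0 0 0 56;0 0 0 0 0 0 53;0 0 0 0 0 0 48;0 0 0 0 0 0 45;0 0 0 0 0 0 45;0 0 0 0 0 0 45' 25
python3 -m creep '0 0 -1 0 0 0 45;0 0 -3 0 0 0 45;0 0 -6 0 0 0 45;0 0 -10 0 0 0 45;0 0 -10 0 0 0 45' 28
```

```text
clock: 16.6
eef_pos: [394.9, 330.3, 57.7]
tcp_rot: [[-0.996, 0.087, 0.001], [0.087, 0.996, 0.003], [-0.001, 0.003, -1.0]]
wrist_force: [-1.3, 0.8, 3.0]
grip_width: 0.648
grasp_force: 26.9
clock: 17.1
eef_pos: [395.2, 330.1, 68.0]
tcp_rot: [[-0.996, 0.087, 0.001], [0.087, 0.996, 0.002], [-0.001, 0.002, -1.0]]
wrist_force: [0.1, 0.4, -2.9]
grip_width: 0.645
grasp_force: 30.1
```

```bash
python3 -m creep '0 0 -8 0 0 0 45;0 0 -18 0 0 0 45;0 0 -30 0 0 0 45;0 0 -42 0 0 0 45;0 0 -54 0 0 0 45;0 0 -66 0 0 0 45;0 0 -78 0 0 0 45;0 0 -90 0 0 0 45;0 0 -100 0 0 0 45;0 0 -109 0 0 0 45;0 0 -114 0 0 0 45;0 0 -116 0 0 0 45' 27
python3 -m creep '-1 -12 0 0 0 0.06 45;-3 -32 0 0 0 0.18 45;-5 -56 0 0 0 0.31 45;-7 -82 0 0 0 0.45 45;-9 -108 0 0 0 0.59 45;-10 -134 0 0 0 0.73 45;-12 -160 0 0 0 0.87 45;-14 -186 0 0 0 1.01 45;-15 -210 0 0 0 1.15 45;-17 -234 0 0 0 1.29 45;-18 -256 0 0 0 1.43 45;-18.5 -270 0 0 0 1.57 45'
python3 - <<'E'
from h import *
plan(420,-200,185,-60)
E
```

```text
clock: 18.3
eef_pos: [395.0, 329.9, 184.1]
tcp_rot: [[-0.996, 0.087, 0.001], [0.087, 0.996, 0.002], [-0.001, 0.002, -1.0]]
wrist_force: [-0.0, 0.0, -1.8]
grip_width: 0.65
grasp_force: 30.1
clock: 19.5
eef_pos: [389.2, 57.7, 182.6]
tcp_rot: [[0.093, 0.996, -0.001], [0.996, -0.093, 0.001], [0.001, -0.001, -1.0]]
wrist_force: [0.1, 0.3, -2.5]
grip_width: 0.652
grasp_force: 29.9
t 19.5 tcp [389.2  57.7 182.6] yaw_y -5.33 q [ 8.400e+00  4.700e+00 -2.210e+01  6.310e+01  1.000e-01  1.037e+02] grip 0.652 29.9 F [ 0.1  0.3 -2.5]
shift [-253.7   54.6   -2.8] turn [-0.001 -0.001  0.954]
```

```bash
python3 -m creep '-20 4 0 0 0 0.08 45;-42 9 0 0 0 0.16 45;-65 14 0 0 0 0.24 45;-88 19 0 0 0 0.33 45;-111 24 0 0 0 0.42 45;-134 29 0 0 0 0.51 45;-157 34 0 0 0 0.6 45;-180 39 0 0 0 0.69 45;-203 44 0 0 0 0.78 45;-226 48 0 0 0 0.86 45;-245 51 0 0 0 0.92 45;-254 53 0 0 0 0.954 45' 25
python3 - <<'E'
from h import *
plan(513.2,-316.5,160,-94.7)
E
```

```text
clock: 20.7
eef_pos: [420.6, -199.8, 182.0]
tcp_rot: [[0.864, 0.503, -0.0], [0.503, -0.864, 0.002], [0.001, -0.002, -1.0]]
wrist_force: [0.9, -0.3, -3.2]
grip_width: 0.649
grasp_force: 29.9
t 20.7 tcp [ 420.6 -199.8  182. ] yaw_y -59.78 q [-2.550e+01  1.270e+01 -1.260e+01  6.480e+01  1.000e-01  1.243e+02] grip 0.649 29.9 F [ 0.9 -0.3 -3.2]
shift [ 21.3 147.5  21.8] turn [-0.002 -0.     0.609]
```

```bash
python3 -m creep '2 10 0 0 0 0.05 45;4 24 0 0 0 0.11 45;6 40 0 0 0 0.17 45;8 56 0 0 0 0.23 45;10 72 0 0 0 0.3 45;12 88 0 0 0 0.37 45;15 104 0 0 0 0.44 45;18 120 0 0 0 0.51 45;20 134 0 0 0 0.56 45;21 143 0 0 0 0.59 45;21 147.5 0 -0.002 0 0.61 45;21 147.5 0 -0.002 0 0.61 45'
python3 - <<'E'
from h import *
import pickle
plan(513.2,-316.5,182,-94.7); s=state(); c=capture("wrist"); pickle.dump((s,c),open("w5.pkl","wb"))
c=capture("top"); pickle.dump(c,open("top5.pkl","wb"))
w=pickle.load(open("w5.pkl","rb"))[1]["frame"]; cv2.imwrite("pics/w5.png",w)
E
```

```text
clock: 21.9
eef_pos: [513.5, -315.0, 181.9]
tcp_rot: [[0.997, -0.079, 0.0], [-0.079, -0.997, 0.0], [0.0, -0.0, -1.0]]
wrist_force: [0.5, -0.5, -2.2]
grip_width: 0.644
grasp_force: 29.9
t 21.9 tcp [ 513.5 -315.   181.9] yaw_y -94.54 q [-31.5  27.6   9.2  71.6   0.  153. ] grip 0.644 29.9 F [ 0.5 -0.5 -2.2]
shift [-0.2  1.5 -0.1] turn [-0.    -0.     0.003]
```

View pics/w5.png

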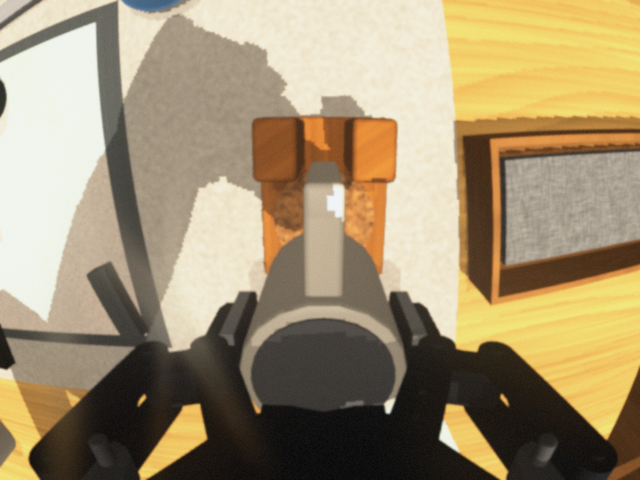

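Wrist view: upright tops at u 253-302 and 345-397 (v 118-182), handle top bar centred at u≈324 and heading at the gap; the jug is still upright in the pads.

```bash
python3 - <<'E'
from h import *
import pickle
s,c=pickle.load(open("w5.pkl","rb"))
p=wproj(s,c,[(252.5,118),(302,118),(345,118),(397,118),(252.5,181),(302,181),(345,181),(397,181)],98)
print(np.round(p,1)); m=p.mean(0); d=(p[[0,1,4,5]].mean(0)-p[[2,3,6,7]].mean(0)); yaw=np.degrees(np.arctan2(d[1],d[0]))-90
print("mid",m,"gap centre dist",np.hypot(*d),"board yaw",yaw,"origin",m-60*np.array([np.cos(np.radians(yaw)),np.sin(np.radians(yaw))]))
z=s["eef_pos"][2]-57.7
hb=wproj(s,c,[(323.5,290),(323.5,190)],z+74); print("handle",hb)
h=hb[1]-hb[0]; print("handle heading",np.degrees(np.arctan2(h[1],h[0])))
print("tcp",s["eef_pos"])
E
```

```text
[[ 596.4 -284.1]
 [ 593.6 -310.8]
 [ 591.8 -333.7]
 [ 590.4 -361.9]
 [ 561.8 -280.3]
 [ 559.2 -307.8]
 [ 557.4 -331.3]
 [ 555.5 -360.2]]
mid [ 575.75931066 -321.26589298] gap centre dist 51.198162745119106 board yaw -4.489168454639795 origin [ 515.94338177 -316.56965512]
handle [[ 540.95361234 -318.02112563]
 [ 571.33147442 -320.41019202]]
handle heading -4.496769856953635
tcp [ 513.47283539 -314.97017214  181.89111835]
```

```bash
python3 -m creep '1 1 5 0 0 0 45;1 1 14 0 0 0 45;1 1 24 0 0 0 45;1 1 34 0 0 0 45;1 1 44 0 0 0 45;1 1 54 0 0 0 45;1 1 64 0 0 0 45;1 1 74 0 0 0 45;1 1 84 0 0 0 45;1 1 92 0 0 0 45;1 1 97 0 0 0 45;1 1 99 0 0 0 45'; python3 -m creep '0 0 1 0 0 0 45;0 0 2 0 0 0 45;0 0 3 0 0 0 45;0 0 4 0 0 0 45;0 0 5 0 0 0 45;0 0 5 0 0 0 45'
python3 - <<'E'
from h import *
import pickle
plan(514.5,-316,73.7,-94.5)
c=capture("top"); d=capture("scene"); pickle.dump((c,d),open("p6.pkl","wb"))
cv2.imwrite("pics/p6.png",np.hstack([cv2.resize(c["frame"][170:280,400:510],(400,400)),cv2.resize(d["frame"][180:260,180:260],(400,400))]))
E
```

```text
clock: 23.2
eef_pos: [514.3, -316.0, 82.6]
tcp_rot: [[0.997, -0.079, 0.0], [-0.079, -0.997, 0.001], [0.0, -0.001, -1.0]]
wrist_force: [0.2, -0.3, -2.6]
grip_width: 0.65
grasp_force: 29.9
clock: 23.8
eef_pos: [514.5, -316.1, 78.2]
tcp_rot: [[0.997, -0.079, 0.001], [-0.079, -0.997, 0.0], [0.001, -0.0, -1.0]]
wrist_force: [-0.2, -0.3, -2.0]
grip_width: 0.647
grasp_force: 29.9
t 23.8 tcp [ 514.5 -316.1   78.2] yaw_y -94.54 q [-31.6  32.6   1.1  58.4   0.  153. ] grip 0.647 29.9 F [-0.2 -0.3 -2. ]
shift [-0.  -0.1  4.5] turn [-0.    -0.001 -0.001]
```

View pics/p6.png

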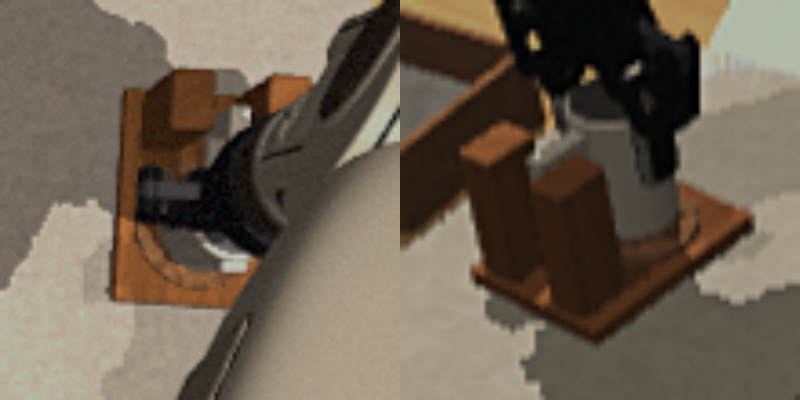

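The jug hovers a few mm over the pad, its handle between the uprights (scene crop (560,150)) and its foot inside the pad. I ease it down to contact.

```bash
python3 -m creep '0 0 0.5 0 0 0 45;0 0 1 0 0 0 45;0 0 1.5 0 0 0 45;0 0 2 0 0 0 45;0 0 2.5 0 0 0 45;0 0 2.5 0 0 0 45'; python3 -m creep '0 0 0.4 0 0 0 45;0 0 0.8 0 0 0 45;0 0 0.8 0 0 0 45'; python3 -m creep '0 0 0.4 0 0 0 45;0 0 0.8 0 0 0 45;0 0 0.8 0 0 0 45'
```

```text
clock: 24.5
eef_pos: [514.5, -316.1, 75.7]
tcp_rot: [[0.997, -0.079, 0.001], [-0.079, -0.997, 0.0], [0.001, -0.0, -1.0]]
wrist_force: [-0.8, -0.8, -2.3]
grip_width: 0.647
grasp_force: 29.9
clock: 24.8
eef_pos: [514.5, -316.1, 74.9]
tcp_rot: [[0.997, -0.079, 0.001], [-0.079, -0.997, 0.0], [0.001, -0.0, -1.0]]
wrist_force: [-0.1, -0.0, -2.4]
grip_width: 0.649
grasp_force: 29.9
clock: 25.1
eef_pos: [514.5, -316.1, 74.1]
tcp_rot: [[0.997, -0.079, 0.001], [-0.079, -0.997, 0.0], [0.001, -0.0, -1.0]]
wrist_force: [-0.0, -0.2, -2.5]
grip_width: 0.649
grasp_force: 29.9
```

```bash
python3 -m creep '0 0 0.3 0 0 0 45;0 0 0.5 0 0 0 45;0 0 0.5 0 0 0 45'; python3 -m creep '0 0 0.3 0 0 0 45;0 0 0.5 0 0 0 45;0 0 0.5 0 0 0 45'
```

```text
clock: 25.4
eef_pos: [514.6, -316.1, 73.8]
tcp_rot: [[0.997, -0.079, 0.001], [-0.079, -0.997, -0.0], [0.001, -0.0, -1.0]]
wrist_force: [-0.5, 0.9, -1.0]
grip_width: 0.645
grasp_force: 29.9
clock: 25.7
eef_pos: [514.7, -316.2, 73.8]
tcp_rot: [[0.997, -0.079, 0.001], [-0.079, -0.997, -0.0], [0.001, 0.0, -1.0]]
wrist_force: [-1.1, 1.7, 3.8]
grip_width: 0.651
grasp_force: 30.3
```

Contact made softly (about 6 N). I release slowly, then go straight up.

```bash
python3 -m creep '0 0 -0.3 0 0 0 54;0 0 -0.3 0 0 0 56;0 0 -0.3 0 0 0 58;0 0 -0.3 0 0 0 62;0 0 -0.3 0 0 0 68;0 0 -0.3 0 0 0 76;0 0 -0.3 0 0 0 84;0 0 -0.3 0 0 0 84;0 0 -0.3 0 0 0 84'; python3 -m creep '0 0 -4 0 0 0 84;0 0 -12 0 0 0 84;0 0 -22 0 0 0 84;0 0 -34 0 0 0 84;0 0 -46 0 0 0 84;0 0 -60 0 0 0 84;0 0 -75 0 0 0 84;0 0 -90 0 0 0 84;0 0 -105 0 0 0 84;0 0 -120 0 0 0 84;0 0 -130 0 0 0 84;0 0 -130 0 0 0 84'
python3 -m creep '-20 0 0 0 0 0 84;-50 0 0 0 0 0 84;-80 0 -5 0 0 0 84;-110 0 -10 0 0 0 84;-140 0 -15 0 0 0 84;-160 0 -20 0 0 0 84;-160 0 -20 0 0 0 84;-160 0 -20 0 0 0 84'
python3 - <<'E'
from h import *
c=capture("top"); d=capture("scene"); W=cloud(c); hsv=cv2.cvtColor(c["frame"],cv2.COLOR_BGR2HSV)
cv2.imwrite("pics/fin.png",np.hstack([cv2.resize(c["frame"][170:280,400:510],(400,400)),cv2.resize(d["frame"][180:260,180:260],(400,400))]))
m=(abs(W[...,0]-514)<60)&(abs(W[...,1]+316)<45)&(W[...,2]>85)&(W[...,2]<110)&(hsv[...,1]<70)
k=cv2.morphologyEx(m.astype(np.uint8),cv2.MORPH_OPEN,cv2.getStructuringElement(cv2.MORPH_ELLIPSE,(15,15)))
vv,uu=np.nonzero(k); print(len(uu),"lid centre",proj(c,(uu.mean(),vv.mean()),96),"lid z",np.median(W[k>0][:,2])); plan(400,-300,200,-95)
E
```

```text
clock: 26.6
eef_pos: [514.6, -316.1, 73.5]
tcp_rot: [[0.997, -0.079, 0.001], [-0.079, -0.997, 0.0], [0.001, -0.0, -1.0]]
wrist_force: [0.7, -0.5, 0.3]
grip_width: 0.984
grasp_force: 0.0
clock: 27.8
eef_pos: [515.4, -316.7, 206.1]
tcp_rot: [[0.997, -0.079, 0.005], [-0.079, -0.997, -0.002], [0.005, 0.002, -1.0]]
wrist_force: [0.4, -0.2, 0.5]
grip_width: 0.982
grasp_force: 0.0
clock: 28.6
eef_pos: [355.1, -303.6, 223.3]
tcp_rot: [[0.997, -0.08, 0.002], [-0.08, -0.997, -0.0], [0.002, 0.0, -1.0]]
wrist_force: [-0.3, -0.0, -0.1]
grip_width: 0.983
grasp_force: 0.0
291 lid centre [[ 510.25578466 -325.52876829]] lid z 97.38032122099116
t 28.7 tcp [ 355.7 -303.6  223. ] yaw_y -94.51 q [-40.5  11.1  -8.2  70.7   0.  144. ] grip 0.983 0.0 F [ 0.2  0.7 -1. ]
shift [43.9 -7.  23.1] turn [-0.    -0.001  0.009]
```

View pics/fin.png

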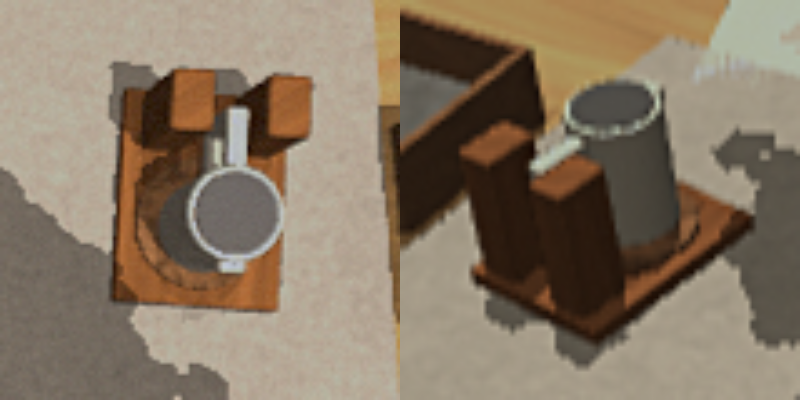

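Final look: the jug stands upright on the pad (lid centre about (465,229) in the top image, roughly 3 mm from the pad's centre). Its handle is mid-gap between the uprights, and the gripper is clear. I hand it in.

```bash
python3 -c "
from station import hand_in
print(hand_in())"
```

```text
the job is handed in; nothing more can be done
None
```

I handed the job in at about 29 s of the 72 s allowed, and no verdict came back: the jug was stood on the bare table and released, then taken by the body and parked upright on the cork pad about 3 mm off centre, handle between the uprights; grip readings sat just under 30 N a finger in the carries but briefly touched 30.3 N, and I did not re-measure the bystanders at the end.

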